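# Sweep the finished prints off the build plate

### The job

The 3D printer has finished and the plate is cold: with your fingertips, sweep the four loose orange prints over the front edge of the build plate so that they drop into the blue bin below it. Only push them - do not pinch them or pick them up. Do not touch the tall wheel hub, which is still stuck to the plate, and leave the bin and the things on the bench where they are.

Things in the scene. Friction and masses are not known exactly. Their poses are not given: they have to be found in the camera images.
- printer: Desktop 3D printer, fixed. Origin at bench level below the centre of its build plate; x points to its back, z up. The plate is a flat black rimless square, 220 x 220 mm (x and y from -110 to 110 mm), top 90 mm above the bench, and stands still. Front edge: x = -110 mm, with a thin bare-steel stripe. Behind the plate, at (220, -190) mm, stands a tower 435 mm tall.
- head (a point): Lowest point of the printer's parked black print head (nozzle tip), printer coordinates (182, -125, 289) mm. The head, 50 x 55 mm, hangs on the front of a level aluminium X arm behind the plate that runs along the printer's y at x = 220 mm, y from -175 to 170 mm, 335 to 375 mm above the bench.
- plate_front (a point): Middle of the front edge of the build plate, on its top surface (printer coordinates -110, 0, 90 mm).
- bin: Open blue plastic bin, loose, 0.45 kg, standing on the bench below and in front of the plate's front edge. 150 mm (its x) x 240 mm (its y) x 60 mm high outside, walls and floor 3 mm. Origin at the centre of its underside; its axes are nearly parallel to the printer's. Its back part is about 35 mm under the plate, and its rim is 22 mm below the underside of the heated bed.
- gear_mid (a point): Orange printed spur gear, 39 mm across, 10 mm thick, with a boss 17 mm across up to 16 mm high; 14 g. It lies loose on the build plate; the point is on its axis, 5 mm above its underside.
- clip_mid (a point): Orange printed U-shaped sensor clip, 36 x 24 mm (its x, y), 15 mm high, open upward; 12 g. It lies loose on the build plate; the point is 8 mm above the middle of its underside.
- bracket_mid (a point): Orange printed L-shaped motor bracket, foot 36 x 28 x 6 mm (its x, y, z), with a wall 6 mm thick and 22 mm high along its +x end; 13 g. It lies loose on the build plate; the point is 8 mm above the middle of its underside.
- pulley_mid (a point): Orange printed belt pulley, flanges 34 mm across, 15 mm high; 14 g. It lies loose on the build plate; the point is on its axis, half-way up.
- hub: Orange printed wheel hub, the tallest print: a flange 34 mm across and 4 mm thick (with a paper-thin brim of 38 mm round it) under a stem 22 mm across, 34 mm high in all. Stuck to the plate: it does not move. It stands in the back row of prints, at its left, middle or right. Origin at the centre of its underside, on the plate.
- scraper: Scraper with a red handle, lying on the bench in front of the bin, about 185 mm long and 18 mm high; origin under the handle, blade towards its +x.
- gluestick: White glue stick with a red cap, 26 mm across, 85 mm tall, standing on the bench; origin at the centre of its underside.
- servo: Small black servo motor, 55 x 20 x 43 mm, standing on the bench; origin at the centre of its underside.
There are look-alikes about, which are no part of the job. What is shaped like the part that bears bracket_mid but green or red is not meant.

How it is judged:
At the end, for the whole second after the job is handed in: All four loose prints lie at rest inside the bin (their middles within its walls and below its rim), and the bin stands flat (x of gear_mid in the frame of bin between -0.075 and 0.075 m and y of gear_mid in the frame of bin between -0.12 and 0.12 m and z of gear_mid in the frame of bin between 0 and 0.05 m and linear speed of each of gear, clip, bracket, pulley below 0.03 m/s and x of clip_mid in the frame of bin between -0.075 and 0.075 m and y of clip_mid in the frame of bin between -0.12 and 0.12 m and z of clip_mid in the frame of bin between 0 and 0.05 m and x of bracket_mid in the frame of bin between -0.075 and 0.075 m and y of bracket_mid in the frame of bin between -0.12 and 0.12 m and z of bracket_mid in the frame of bin between 0 and 0.05 m and x of pulley_mid in the frame of bin between -0.075 and 0.075 m and y of pulley_mid in the frame of bin between -0.12 and 0.12 m and z of pulley_mid in the frame of bin between 0 and 0.05 m and angle between bin's own z axis and vertical below 0.1 rad); the robot touches nothing.
It fails at once if a loose print is lifted or carried: its middle rises more than 40 mm above the plate, or is over 40 mm out in front of the plate before it has dropped below it (height (world z) of any of gear_mid, clip_mid, bracket_mid, pulley_mid above 0.13 m or (x of gear_mid in the frame of printer below -0.15 m and height (world z) of gear_mid above 0.08 m) or (x of clip_mid in the frame of printer below -0.15 m and height (world z) of clip_mid above 0.08 m) or (x of bracket_mid in the frame of printer below -0.15 m and height (world z) of bracket_mid above 0.08 m) or (x of pulley_mid in the frame of printer below -0.15 m and height (world z) of pulley_mid above 0.08 m)).
It fails at once if a loose print is pinched or pressed hard by the fingers (over 12 N) (contact force between the fingers and gear above 12 N or contact force between the fingers and clip above 12 N or contact force between the fingers and bracket above 12 N or contact force between the fingers and pulley above 12 N).
It fails at once if the stuck wheel hub is touched by the robot (over 1 N), or prints are jammed against it (over 5 N) (contact force between any of the arm, the fingers and hub above 1 N or contact force between anything else and hub above 5 N).
It fails at once if the bin is shoved more than 20 mm (distance of bin from where it was at the start of the episode above 0.02 m).
It fails at once if the scraper, glue stick or servo is moved more than 15 mm, or the glue stick tipped (angle between gluestick's own z axis and vertical above 0.3 rad or distance of any of scraper, gluestick, servo from where it was at the start of the episode above 0.015 m).
It also fails if it takes over 51 s, if anything falls off the work surface, if the arm or the gripper's body presses on something with over 40 N, if the wrist force passes 120 N, or if a joint passes its speed limit or range.

### The arm

A 7-joint arm with a two-finger parallel gripper is mounted at the origin on the work surface. World frame = base frame: x ahead of the robot, y to its left, z up, the work surface at z = 0. Lengths are in m, angles in rad, forces in N, time in s.
With the tool pointing down it reaches from about 0.4 to 0.875 m from the base axis. Payload 6.5 kg.
Tool frame: the origin (TCP) lies at the very end of the fingers, on their centre line; the grasp point (between the pads) lies bot.hold_point_z behind it (bot.hold_point_z is the distance from the TCP to the grasp point, in m); z points along the fingers, y is the direction in which the jaws open and shut (so a half turn about z gives the same grasp; the last joint's range is limited). The gripper opens to 85 mm and grips with 20 to 120 N. Pads are 22 mm wide; open, the fingers measure 114 mm over their backs; the gripper's body (76 mm by 85 mm) begins 54 mm behind the grasp point. The pads swing forward as they close: fully open they stand 13 mm farther back than shut.
Start: joints at [-1.316, 0.536, -0.004, 1.538, 0.003, 1.067, -0.071], TCP at [0.205, 0.617, 0.231] pointing down, gripper open.
Joint ranges: [-2.7, 2.7], [-0.37, 2.16], [-1.27, 1.26], [0.24, 2.4], [-1.31, 4.45], [0.19, 1.91], [-2.76, 2.76]. Speed limits (rad/s): [2.39, 2.39, 3.14, 3.14, 3.14, 3.14, 3.14].

### API

Orientations are given as a rotation vector (axis times angle).
In Python, from plant import bot, snapshot, camera_params gives the robot as it stands. The module is installed in compiled form; this text tells all that it offers.
- The arm moves only by the tool move_arm, never from a script. Its argument "plan" is a list of rows, each an object with "gripper": the finger opening in cm, from 0 to 8.54; "delta_pos": the shift along the tool's x, y, z in cm, a list of three; "spin": the turn about the tool's z in rad. In form: [{"gripper": gripper, "delta_pos": [tx, ty, tz], "spin": spin}, ...]. A call has 1 to 20 rows; each row is the pose to reach, as a shift and turn from the pose measured when the call began, along the tool's axes at that moment; what a row does not reach only later rows make up. A row lasts 1/10 s, in which the tool goes at most 50 mm and 8.59 degrees, less where a joint would pass 70% of its speed; a pose out of reach is approached as far as the arm can. A call with a gripper value outside its range is refused whole. The fingers move at their own pace and stop on an object; "squeeze" is the grip in N (left out, the last holds). Time passes only in rows, so rows that repeat a pose let the fingers close. It gives the time, the measured TCP pose, the force and the opening at its end, in the units of the state.
- bot.observe(): the state, without advancing time (a new reading comes with each control period).
- snapshot(name): name is "scene" or "top"; returns the picture (420x560x3 uint8, red, green, blue); there is no depth.
- camera_params(name): a dict with "fx", "fy", "cx", "cy" (pixels), "distortion" ([k1, k2, p1, p2, k3] as OpenCV has them; the pictures are not rectified), "extrinsics" (4x4, takes a point from world to camera coordinates). Camera axes: x right, y up, looking along -z (the intrinsics and any distortion apply to the point x, -y, -z); pixel columns grow to the right and rows downward; lengths in m; the calibration is good to about 2 mm. A picture is of the moment at which its call begins. camera_params takes no time and is no camera call.
- bot.sign_off(): hands the job in, once; it reports no verdict.
The state is a dict: "clock": time; "joints": joint angles; "qd": joint speeds; "effort": joint torques, N m; "position": TCP position; "tcp_rot": TCP orientation; "contact_force": force on the tool from outside, world axes, zero at the start; "wrist_torque": the same for the moment, N m; "gripper_width": opening from 0.0 (shut) to 1.0 (fully open).
Only numpy, scipy, OpenCV 4.12 (cv2) and the standard library are available. Lean on these libraries where they do the work, as an engineer would, in place of code of your own. Each camera call takes 0.05 s, during which the arm holds its last target.

## Working session

There is one attempt and no reset: what is moved stays moved. The work goes in short steps, Python scripts to look and compute and a tool call to move; the robot and the scene stay as the last step left them, time stands still between calls to the robot, and variables do not carry over. Pictures are saved under pics/ and viewed, and the job is handed in when it is done.

Besides the shell and the picture viewer there is one more tool, called by a JSON object that holds its "method" and its "body". move_arm: Moves the arm, as the interface text tells. Its arguments: {"type":"object","properties":{"plan":{"type":"array"},"squeeze":{"type":"number"}},"required":["plan"]}

```bash
mkdir -p pics; python3 - <<'E'
from plant import bot, snapshot, camera_params
import cv2,numpy as np
print(bot.observe()); print(bot.hold_point_z)
for n in("scene","top"):
    im=snapshot(n); cv2.imwrite(f"pics/{n}0.png",im[:,:,::-1]); np.save(f"{n}0.npy",im)
    p=camera_params(n); print({k:(np.round(v,4).tolist()) for k,v in p.items()})
E
```

```text
{'clock': 0.0, 'joints': array([-1.31616478,  0.53715279, -0.00445432,  1.53888042,  0.00258898,
        1.06727946, -0.0711852 ]), 'qd': array([ 1.04680983e-03,  2.49818764e-05, -4.43558823e-04, -1.34762278e-04,
        1.32244520e-03,  7.30264055e-05,  1.03291123e-03]), 'effort': array([-2.94427418e-04, -5.83414972e+01,  1.04842409e+00, -2.59095132e+01,
        1.22623934e-02,  9.67378845e-03, -3.44104546e-05]), 'position': array([0.20478774, 0.61623357, 0.23041875]), 'tcp_rot': array([-5.01628431e-01, -3.10111609e+00,  2.67992962e-03]), 'contact_force': array([ 1.26288477, -0.23186979, -0.79525023]), 'wrist_torque': array([-0.05853978,  0.01654192,  0.02653155]), 'gripper_width': 1.005511531140123}
0.0187
{'fx': 418.0989, 'fy': 418.0989, 'cx': 276.6732, 'cy': 205.7348, 'distortion': [0.0282, 0.0, 0.0, 0.0, 0.0], 'extrinsics': [[0.4044, 0.9145, -0.0141, -0.2499], [-0.6286, 0.2892, 0.722, 0.222], [0.6643, -0.2831, 0.6917, -1.3893], [0.0, 0.0, 0.0, 1.0]]}
{'fx': 500.7729, 'fy': 500.7729, 'cx': 275.853, 'cy': 209.2604, 'distortion': [-0.0102, 0.0, 0.0, 0.0, 0.0], 'extrinsics': [[0.0013, -0.9999, -0.0104, 0.0065], [0.9912, -0.0001, 0.1324, -0.6187], [-0.1323, -0.0105, 0.9911, -1.1971], [0.0, 0.0, 0.0, 1.0]]}
```

View pics/scene0.png

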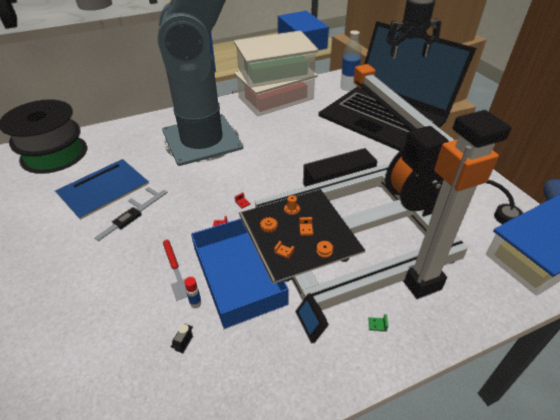

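View pics/top0.png

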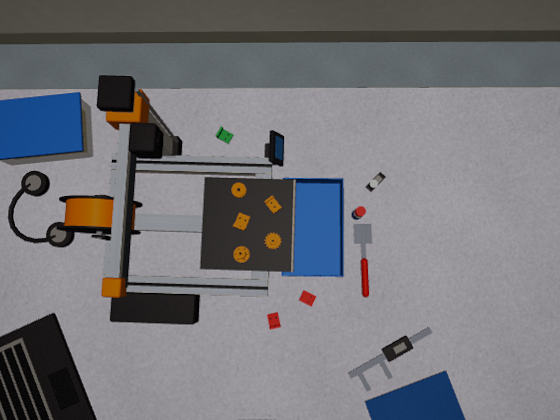

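```bash
cat > h.py <<'E'
import cv2,numpy as np
from plant import camera_params
P={n:camera_params(n) for n in("scene","top")}
def ray(n,u,v):
    p=P[n];K=np.array([[p['fx'],0,p['cx']],[0,p['fy'],p['cy']],[0,0,1.]])
    x,y=cv2.undistortPoints(np.array([[[u,v]]],float),K,np.array(p['distortion'],float))[0,0]
    E=np.array(p['extrinsics']);R,t=E[:3,:3],E[:3,3]
    d=R.T@np.array([x,-y,-1.]);c=-R.T@t
    return c,d
def onz(n,u,v,z):
    c,d=ray(n,u,v);return c+d*(z-c[2])/d[2]
def proj(n,X):
    p=P[n];K=np.array([[p['fx'],0,p['cx']],[0,p['fy'],p['cy']],[0,0,1.]])
    E=np.array(p['extrinsics']);c=E[:3,:3]@np.asarray(X,float)+E[:3,3]
    q=np.array([[c[0],-c[1],-c[2]]])
    return cv2.projectPoints(q,np.zeros(3),np.zeros(3),K,np.array(p['distortion'],float))[0].ravel()
E
python3 - <<'E'
import numpy as np,cv2
from h import *
s=np.load('scene0.npy')[:,:,::-1];t=np.load('top0.npy')[:,:,::-1]
cv2.imwrite('pics/st.png',np.hstack([cv2.resize(s[180:290,235:370],None,fx=2.95,fy=2.95,interpolation=2),np.zeros((324,2,3),np.uint8)]))
cv2.imwrite('pics/tt.png',cv2.resize(t[165:290,190:360],None,fx=4.5,fy=4.5,interpolation=2))
for n,im in(("top",t),("scene",s)):
    h=cv2.cvtColor(np.ascontiguousarray(im),cv2.COLOR_BGR2HSV)
    m=cv2.inRange(h,(5,150,120),(22,255,255))
    k,l,st,c=cv2.connectedComponentsWithStats(m)
    for i in range(1,k):
        if st[i,4]>25: print(n,np.round(c[i],1),st[i],onz(n,*c[i],0.1).round(3))
    if n=="top":
        hs=cv2.inRange(h,(105,150,40),(125,255,255))
        k,l,st,c=cv2.connectedComponentsWithStats(hs)
        for i in range(1,k):
            if st[i,4]>200:print('blue',st[i])
E
```

```text
top [126.7 112.9] [106  93  36  29 437] [0.847 0.369 0.1  ]
top [238.3 189.5] [231 183  15  14 163] [0.658 0.095 0.1  ]
top [272.5 204.1] [265 196  17  17 152] [0.623 0.014 0.1  ]
top [ 88.7 212.3] [  65  198   48   29 1265] [0.604 0.449 0.1  ]
top [241.1 221.2] [233 213  17  17 179] [0.583 0.088 0.1  ]
top [272.7 240.5] [265 233  16  16 195] [0.537 0.014 0.1  ]
top [241.  253.9] [233 246  17  17 193] [0.506 0.087 0.1  ]
top [111. 287.] [102 278  19  20 346] [0.429 0.388 0.1  ]
blue [   0   92   83   67 4821]
blue [ 282  178   61   98 4705]
blue [ 366  371   99   49 3108]
scene [365.1  68.8] [356  64  19  11 135] [-0.027  0.636  0.1  ]
scene [453.2 148.8] [443 139  20  21 182] [0.49  0.592 0.1  ]
scene [481.4 158.7] [464 150  35  16 200] [0.557 0.629 0.1  ]
scene [402.2 168.8] [394 158  18  22 217] [0.503 0.413 0.1  ]
scene [291.7 198.6] [287 195  10   8  56] [0.486 0.1   0.1  ]
scene [291.4 209.4] [284 204  16  10  88] [0.52  0.083 0.1  ]
scene [268.3 223.4] [260 217  17  14 171] [0.54  0.015 0.1  ]
scene [305.4 218.2] [300 217  12   4  38] [0.56 0.1  0.1 ]
scene [305.9 228.7] [300 223  13  12 146] [0.591 0.086 0.1  ]
scene [282.9 249.3] [274 241  20  16 166] [0.625 0.013 0.1  ]
scene [324.2 248.5] [317 241  16  16 212] [0.66  0.096 0.1  ]
```

View pics/st.png

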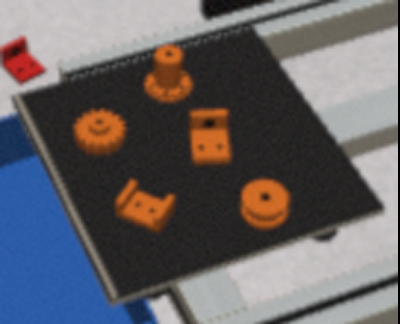

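View pics/tt.png

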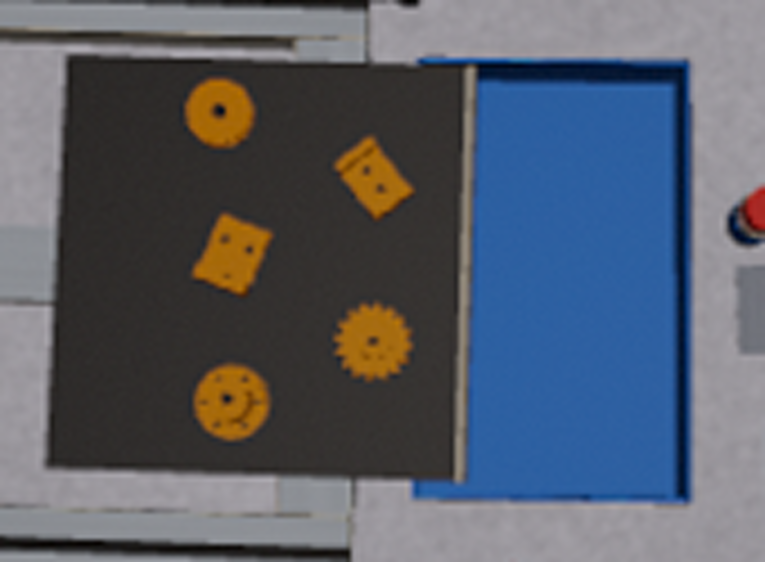

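```bash
cat >> h.py <<'E'
def crop(u,v): return (u/4.5+190-.4,v/4.5+165-.4)
E
python3 - <<'E'
from h import *
import json
C={k:onz('top',*crop(*p),0.09)[:2] for k,p in dict(BR=(67,57),FR=(475,66),FL=(463,481),BL=(49,466)).items()}
print({k:v.round(4) for k,v in C.items()})
c=sum(C.values())/4; px=(C['BR']+C['BL']-C['FR']-C['FL']); a=np.arctan2(px[1],px[0]); ux=np.array([np.cos(a),np.sin(a)]);uy=np.array([-ux[1],ux[0]])
print('centre',c,'yaw',np.degrees(a),[ (round((v-c)@ux,4),round((v-c)@uy,4)) for v in C.values()])
np.save('plate.npy',np.r_[c,a])
pts=dict(gear=((272.7,240.5),(268.3,223.4),.1),clip=((272.5,204.1),(282.9,249.3),.1),bracket=((241.1,221.2),(305.4,226.5),.1),pulley=((238.3,189.5),(324.2,248.5),.103),hub=((241,253.9),(291.4,209.4),.095))
for k,(t,s,z) in pts.items():
    X=onz('top',*t,z)[:2];Y=onz('scene',*s,z)[:2]
    print(k,X.round(3),Y.round(3),'printer',(np.array([(X-c)@ux,(X-c)@uy])*1000).round(0))
for k,p in dict(binFL=(690,500),binFR=(689,61),binBL=(415,497),binBR=(420,58)).items():
    X=onz('top',*crop(*p),.06)[:2];print(k,X.round(3),(np.array([(X-c)@ux,(X-c)@uy])*1000).round(0))
E
```

```text
{'BR': array([0.6897, 0.1777]), 'FR': array([ 0.6846, -0.0397]), 'FL': array([ 0.4656, -0.0327]), 'BL': array([0.4731, 0.1827])}
centre [0.5782345  0.07199608] yaw 88.34532083222715 [(np.float64(0.1089), np.float64(-0.1083)), (np.float64(-0.1086), np.float64(-0.1096)), (np.float64(-0.1079), np.float64(0.1096)), (np.float64(0.1076), np.float64(0.1083))]
gear [0.537 0.014] [0.54  0.015] printer [-60.  39.]
clip [0.623 0.014] [0.625 0.013] printer [-56. -47.]
bracket [0.583 0.088] [0.584 0.088] printer [16. -4.]
pulley [0.658 0.095] [0.662 0.094] printer [ 25. -79.]
hub [0.506 0.088] [0.516 0.085] printer [14. 72.]
binFL [ 0.456 -0.154] [-229.  116.]
binFR [ 0.693 -0.157] [-226. -121.]
binBL [ 0.457 -0.008] [-83. 118.]
binBR [ 0.695 -0.011] [ -79. -119.]
```

{"method": "move_arm", "body": {"plan": [{"gripper": 1.0, "delta_pos": [0, 0, -5], "spin": 0}, {"gripper": 1.0, "delta_pos": [0, 0, -10], "spin": 0}, {"gripper": 1.0, "delta_pos": [0, 0, -15], "spin": 0}, {"gripper": 1.0, "delta_pos": [0, 0, -20], "spin": 0}, {"gripper": 1.0, "delta_pos": [0, 0, -25], "spin": 0}, {"gripper": 1.0, "delta_pos": [0, 0, -25], "spin": 0}, {"gripper": 1.0, "delta_pos": [-4, -4.5, -25], "spin": 0.12}, {"gripper": 1.0, "delta_pos": [-7, -8, -25], "spin": 0.25}, {"gripper": 1.0, "delta_pos": [-10, -11.5, -25], "spin": 0.38}, {"gripper": 1.0, "delta_pos": [-13, -15, -25], "spin": 0.5}, {"gripper": 1.0, "delta_pos": [-16, -18.3, -25], "spin": 0.64}, {"gripper": 1.0, "delta_pos": [-19, -21.8, -25], "spin": 0.76}, {"gripper": 1.0, "delta_pos": [-22, -25.2, -25], "spin": 0.88}, {"gripper": 1.0, "delta_pos": [-25, -28.7, -25], "spin": 1.0}, {"gripper": 1.0, "delta_pos": [-28, -32.1, -25], "spin": 1.13}, {"gripper": 1.0, "delta_pos": [-31, -35.5, -25], "spin": 1.278}, {"gripper": 1.0, "delta_pos": [-34, -39, -25], "spin": 1.278}, {"gripper": 1.0, "delta_pos": [-38.2, -43.8, -25], "spin": 1.278}, {"gripper": 1.0, "delta_pos": [-38.2, -43.8, -25], "spin": 1.278}, {"gripper": 1.0, "delta_pos": [-38.2, -43.8, -25], "spin": 1.278}]}}

```text
clock: 2.1
position: [0.4298, 0.078, 0.4811]
tcp_rot: [2.258, 2.184, -0.002]
contact_force: [-0.4, 1.0, -0.2]
gripper_width: 0.118
```

```bash
cat >> h.py <<'E'
from scipy.spatial.transform import Rotation as Ro
def to(*ts):
    from plant import bot
    o=bot.observe();R=Ro.from_rotvec(o['tcp_rot']).as_matrix()
    print('t',o['clock'],'pos',o['position'].round(4),'R',R.round(3).tolist(),'F',o['contact_force'].round(1),'g',round(o['gripper_width'],3))
    print('spin to printer axis', round(np.arctan2(R[1,1],R[0,1])-(np.load('plate.npy')[2]-np.pi/2),4))
    for t in ts: print(t,'->',(R.T@(np.array(t)-o['position'])*100).round(2))
E
python3 -c "
from h import *
to((.539,.053,.3),(.539,.053,.13),(.539,.053,.093),(.539,.0,.093),(.539,-.035,.093))"
```

```text
t 2.1 pos [0.4298 0.078  0.4811] R [[0.033, 0.999, -0.0], [0.999, -0.033, -0.002], [-0.002, -0.0, -1.0]] F [-0.4  1.  -0.2] g 0.118
spin to printer axis -0.0045
(0.539, 0.053, 0.3) -> [-2.1  11.01 18.11]
(0.539, 0.053, 0.13) -> [-2.08 11.01 35.11]
(0.539, 0.053, 0.093) -> [-2.07 11.02 38.81]
(0.539, 0.0, 0.093) -> [-7.37 11.19 38.82]
(0.539, -0.035, 0.093) -> [-10.86  11.31  38.83]
```

{"method": "move_arm", "body": {"plan": [{"gripper": 1.0, "delta_pos": [-2.3, 5, 4], "spin": 0}, {"gripper": 1.0, "delta_pos": [-2.3, 10, 8], "spin": 0}, {"gripper": 1.0, "delta_pos": [-2.3, 11.4, 12], "spin": 0}, {"gripper": 1.0, "delta_pos": [-2.3, 11.4, 16], "spin": 0}, {"gripper": 1.0, "delta_pos": [-2.3, 11.4, 20], "spin": 0}, {"gripper": 1.0, "delta_pos": [-2.3, 11.4, 24], "spin": 0}, {"gripper": 1.0, "delta_pos": [-2.3, 11.4, 28], "spin": 0}, {"gripper": 1.0, "delta_pos": [-2.3, 11.4, 31], "spin": 0}, {"gripper": 1.0, "delta_pos": [-2.3, 11.4, 33.5], "spin": 0}, {"gripper": 1.0, "delta_pos": [-2.3, 11.4, 33.5], "spin": 0}, {"gripper": 1.0, "delta_pos": [-2.3, 11.4, 33.5], "spin": 0}]}}

```text
clock: 3.2
position: [0.5426, 0.0518, 0.1461]
tcp_rot: [-2.257, -2.185, 0.003]
contact_force: [0.1, 0.2, 0.2]
gripper_width: 0.117
```

```bash
cat > look.py <<'E'
import sys
from h import *
from plant import snapshot
k=sys.argv[1]
s=snapshot('scene')[:,:,::-1];t=snapshot('top')[:,:,::-1]
np.save(f't{k}.npy',t);np.save(f's{k}.npy',s)
a=cv2.resize(s[150:300,190:360],None,fx=2.3,fy=2.3,interpolation=2);b=cv2.resize(t[150:300,190:360],None,fx=2.3,fy=2.3,interpolation=2)
cv2.imwrite(f'pics/l{k}.png',np.hstack([a,b]))
E
python3 look.py 1; python3 -c "
from h import *
to((.543,.05,.094),(.543,.0,.094),(.543,-.03,.094))"
```

```text
t 3.3 pos [0.5437 0.0514 0.1475] R [[0.033, 0.999, 0.002], [0.999, -0.033, -0.001], [-0.001, 0.002, -1.0]] F [-0.6 -0.   0.3] g 0.118
spin to printer axis -0.0038
(0.543, 0.05, 0.094) -> [-0.14 -0.08  5.35]
(0.543, 0.0, 0.094) -> [-5.14  0.08  5.35]
(0.543, -0.03, 0.094) -> [-8.14  0.18  5.35]
```

View pics/l1.png

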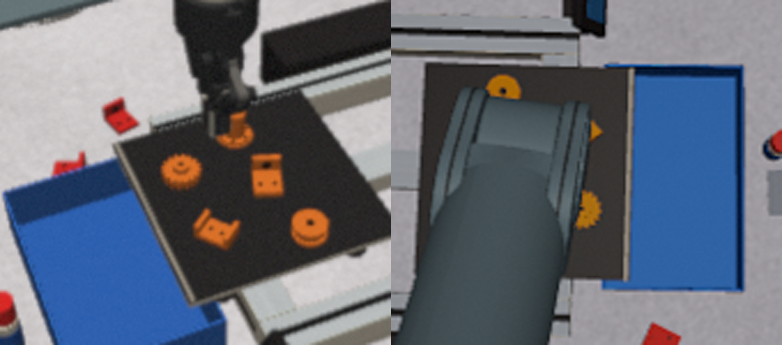

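{"method": "move_arm", "body": {"plan": [{"gripper": 1.0, "delta_pos": [-0.1, 0, 2], "spin": 0}, {"gripper": 1.0, "delta_pos": [-0.1, 0, 4], "spin": 0}, {"gripper": 1.0, "delta_pos": [-0.1, 0, 5.3], "spin": 0}, {"gripper": 1.0, "delta_pos": [-0.1, 0, 5.3], "spin": 0}, {"gripper": 1.0, "delta_pos": [-0.1, 0, 5.3], "spin": 0}]}}

```text
clock: 3.8
position: [0.5444, 0.0505, 0.0953]
tcp_rot: [2.256, 2.183, 0.002]
contact_force: [0.6, -0.7, 0.2]
gripper_width: 0.118
```

```bash
python3 look.py 2; python3 -c "
from h import *
print(proj('scene',(.543,.05,.094)))
to((.543,.05,.094),(.543,.0,.094),(.543,-.03,.094))"
```

```text
[282.72577457 221.54086023]
t 3.9 pos [0.5446 0.0504 0.0955] R [[0.033, 0.999, 0.003], [0.999, -0.033, -0.0], [-0.0, 0.003, -1.0]] F [ 0.4  1.3 -0.5] g 0.116
spin to printer axis -0.0038
(0.543, 0.05, 0.094) -> [-0.05 -0.16  0.15]
(0.543, 0.0, 0.094) -> [-5.05  0.    0.15]
(0.543, -0.03, 0.094) -> [-8.04  0.1   0.16]
```

View pics/l2.png

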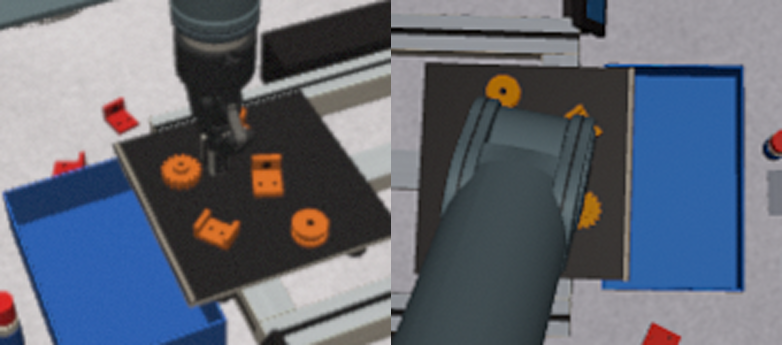

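{"method": "move_arm", "body": {"plan": [{"gripper": 1.0, "delta_pos": [-0.6, 0, 0.1], "spin": 0}, {"gripper": 1.0, "delta_pos": [-1.2, 0, 0.1], "spin": 0}, {"gripper": 1.0, "delta_pos": [-1.8, 0, 0.1], "spin": 0}, {"gripper": 1.0, "delta_pos": [-2.4, 0, 0.1], "spin": 0}, {"gripper": 1.0, "delta_pos": [-3.0, 0, 0.1], "spin": 0}, {"gripper": 1.0, "delta_pos": [-3.6, 0, 0.1], "spin": 0}, {"gripper": 1.0, "delta_pos": [-4.2, 0, 0.1], "spin": 0}, {"gripper": 1.0, "delta_pos": [-4.8, 0, 0.1], "spin": 0}, {"gripper": 1.0, "delta_pos": [-5.3, 0, 0.1], "spin": 0}, {"gripper": 1.0, "delta_pos": [-5.8, 0, 0.1], "spin": 0}, {"gripper": 1.0, "delta_pos": [-6.3, 0, 0.1], "spin": 0}, {"gripper": 1.0, "delta_pos": [-6.8, 0, 0.1], "spin": 0}, {"gripper": 1.0, "delta_pos": [-7.2, 0, 0.1], "spin": 0}, {"gripper": 1.0, "delta_pos": [-7.2, 0, 0.1], "spin": 0}, {"gripper": 1.0, "delta_pos": [-7.2, 0, 0.1], "spin": 0}]}}

```text
clock: 5.4
position: [0.5423, -0.0214, 0.0946]
tcp_rot: [2.256, 2.183, 0.004]
contact_force: [0.7, 0.5, 0.4]
gripper_width: 0.118
```

```bash
python3 look.py 3; python3 -c "
from h import *
to((.543,-.03,.094))"
```

```text
t 5.5 pos [ 0.5423 -0.0212  0.0945] R [[0.032, 0.999, 0.003], [0.999, -0.032, -0.0], [-0.0, 0.003, -1.0]] F [ 0.6 -0.7  0.4] g 0.114
spin to printer axis -0.0034
(0.543, -0.03, 0.094) -> [-0.88  0.09  0.05]
```

View pics/l3.png

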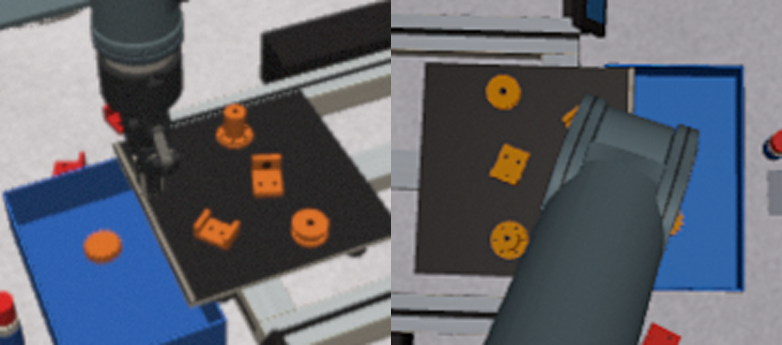

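{"method": "move_arm", "body": {"plan": [{"gripper": 1.0, "delta_pos": [0.5, 0, -2], "spin": 0}, {"gripper": 1.0, "delta_pos": [0.5, 0, -5.5], "spin": 0}, {"gripper": 1.0, "delta_pos": [2, 3, -5.5], "spin": 0}, {"gripper": 1.0, "delta_pos": [4.5, 6, -5.5], "spin": 0}, {"gripper": 1.0, "delta_pos": [7, 8.4, -5.5], "spin": 0}, {"gripper": 1.0, "delta_pos": [7, 8.4, -5.5], "spin": 0}, {"gripper": 1.0, "delta_pos": [7, 8.4, -5.5], "spin": 0}, {"gripper": 1.0, "delta_pos": [7, 8.4, -3], "spin": 0}, {"gripper": 1.0, "delta_pos": [7, 8.4, -1], "spin": 0}, {"gripper": 1.0, "delta_pos": [7, 8.4, 0], "spin": 0}, {"gripper": 1.0, "delta_pos": [7, 8.4, 0], "spin": 0}]}}

```text
clock: 6.6
position: [0.6269, 0.0452, 0.0936]
tcp_rot: [2.258, 2.184, -0.001]
contact_force: [0.2, 0.4, 0.3]
gripper_width: 0.117
```

```bash
python3 look.py 4; python3 -c "
from h import *
to((.628,-.021,.094))"
```

```text
t 6.7 pos [0.6287 0.0455 0.0955] R [[0.033, 0.999, 0.004], [0.999, -0.033, -0.0], [-0.0, 0.004, -1.0]] F [-0.8 -1.2 -0.2] g 0.119
spin to printer axis -0.0042
(0.628, -0.021, 0.094) -> [-6.65  0.15  0.15]
```

View pics/l4.png

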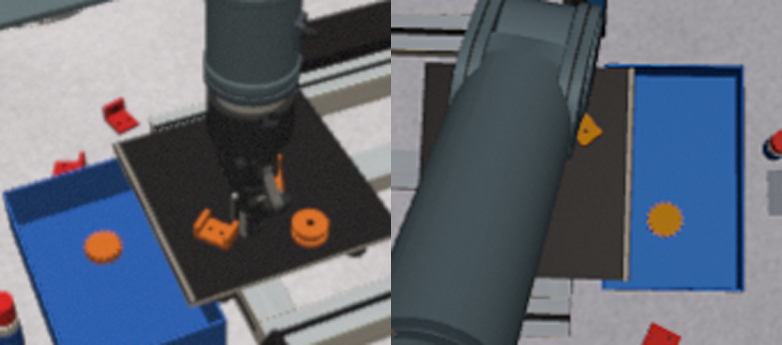

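{"method": "move_arm", "body": {"plan": [{"gripper": 1.0, "delta_pos": [-0.5, 0, 0.1], "spin": 0}, {"gripper": 1.0, "delta_pos": [-1.0, 0, 0.1], "spin": 0}, {"gripper": 1.0, "delta_pos": [-1.5, 0, 0.1], "spin": 0}, {"gripper": 1.0, "delta_pos": [-2.0, 0, 0.1], "spin": 0}, {"gripper": 1.0, "delta_pos": [-2.5, 0, 0.1], "spin": 0}, {"gripper": 1.0, "delta_pos": [-3.0, 0, 0.1], "spin": 0}, {"gripper": 1.0, "delta_pos": [-3.5, 0, 0.1], "spin": 0}, {"gripper": 1.0, "delta_pos": [-4.0, 0, 0.1], "spin": 0}, {"gripper": 1.0, "delta_pos": [-4.5, 0, 0.1], "spin": 0}, {"gripper": 1.0, "delta_pos": [-5.0, 0, 0.1], "spin": 0}, {"gripper": 1.0, "delta_pos": [-5.5, 0, 0.1], "spin": 0}, {"gripper": 1.0, "delta_pos": [-6.0, 0, 0.1], "spin": 0}, {"gripper": 1.0, "delta_pos": [-6.5, 0, 0.1], "spin": 0}, {"gripper": 1.0, "delta_pos": [-7.0, 0, 0.1], "spin": 0}, {"gripper": 1.0, "delta_pos": [-7.0, 0, 0.1], "spin": 0}]}}

```text
clock: 8.2
position: [0.627, -0.0253, 0.0952]
tcp_rot: [2.256, 2.181, 0.006]
contact_force: [0.8, 1.8, 5.9]
gripper_width: 0.115
```

```bash
python3 look.py 5; python3 -c "
from h import *
to((.628,-.021,.094))"
```

```text
t 8.3 pos [ 0.627  -0.0254  0.0951] R [[0.034, 0.999, 0.005], [0.999, -0.034, -0.001], [-0.001, 0.005, -1.0]] F [1.3 0.4 7.3] g 0.119
spin to printer axis -0.0047
(0.628, -0.021, 0.094) -> [0.44 0.08 0.11]
```

View pics/l5.png

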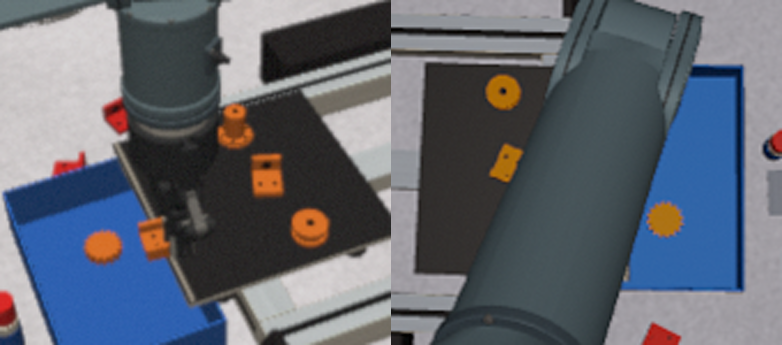

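```bash
python3 -c "
from h import *
s=np.load('s5.npy');cv2.imwrite('pics/z5.png',cv2.resize(s[210:290,225:315],None,fx=7,fy=7,interpolation=2))
print(onz('scene',190+153/2.3,150+238/2.3,.09))"
```

```text
[ 0.60393453 -0.04065943  0.09      ]
```

View pics/z5.png

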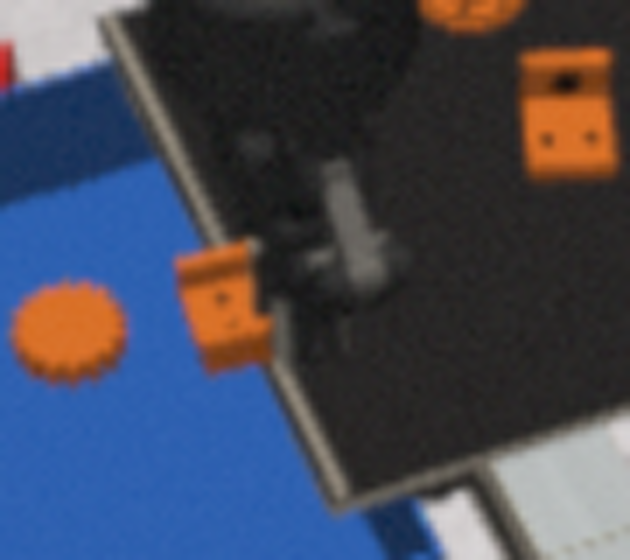

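{"method": "move_arm", "body": {"plan": [{"gripper": 1.0, "delta_pos": [0, 0, -0.2], "spin": 0}, {"gripper": 1.0, "delta_pos": [0, 0, -0.4], "spin": 0}, {"gripper": 1.0, "delta_pos": [0, 0, -0.6], "spin": 0}, {"gripper": 1.0, "delta_pos": [0, 0, -0.8], "spin": 0}, {"gripper": 1.0, "delta_pos": [0, 0, -1.0], "spin": 0}, {"gripper": 1.0, "delta_pos": [0, 0, -1.0], "spin": 0}]}}

```text
clock: 8.9
position: [0.6271, -0.0253, 0.1054]
tcp_rot: [2.255, 2.181, 0.005]
contact_force: [0.2, 0.7, -0.4]
gripper_width: 0.117
```

```bash
python3 look.py 6; python3 -c "
from h import *
to((.628,-.021,.094))
s=np.load('s6.npy');cv2.imwrite('pics/z6.png',cv2.resize(s[210:290,225:315],None,fx=7,fy=7,interpolation=2))"
```

```text
t 9.0 pos [ 0.627  -0.0253  0.1051] R [[0.033, 0.999, 0.005], [0.999, -0.033, -0.001], [-0.001, 0.005, -1.0]] F [-0.6 -0.1 -0.1] g 0.119
spin to printer axis -0.0046
(0.628, -0.021, 0.094) -> [0.43 0.08 1.11]
```

View pics/z6.png

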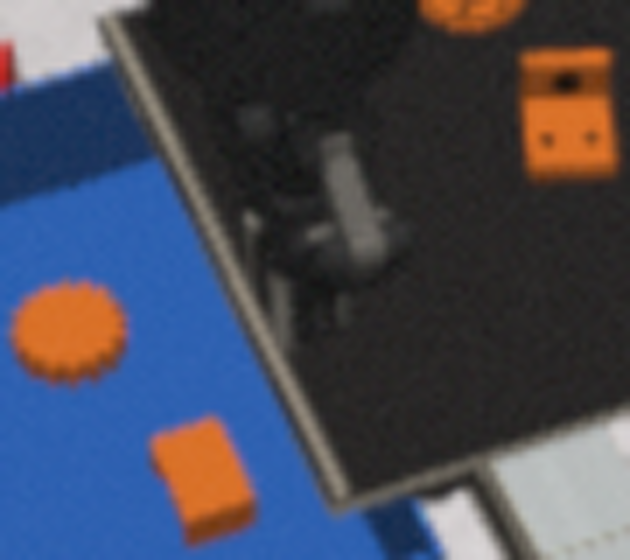

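{"method": "move_arm", "body": {"plan": [{"gripper": 1.0, "delta_pos": [0, 0, -2.5], "spin": 0}, {"gripper": 1.0, "delta_pos": [0, 0, -5], "spin": 0}, {"gripper": 1.0, "delta_pos": [3, -1, -5], "spin": 0}, {"gripper": 1.0, "delta_pos": [6, -2, -5], "spin": 0}, {"gripper": 1.0, "delta_pos": [9, -3, -5], "spin": 0}, {"gripper": 1.0, "delta_pos": [12, -4, -5], "spin": 0}, {"gripper": 1.0, "delta_pos": [15.9, -5.3, -5], "spin": 0}, {"gripper": 1.0, "delta_pos": [15.9, -5.3, -5], "spin": 0}, {"gripper": 1.0, "delta_pos": [15.9, -5.3, -5], "spin": 0}, {"gripper": 1.0, "delta_pos": [15.9, -5.3, -2.5], "spin": 0}, {"gripper": 1.0, "delta_pos": [15.9, -5.3, 0], "spin": 0}, {"gripper": 1.0, "delta_pos": [15.9, -5.3, 1.1], "spin": 0}, {"gripper": 1.0, "delta_pos": [15.9, -5.3, 1.1], "spin": 0}, {"gripper": 1.0, "delta_pos": [15.9, -5.3, 1.1], "spin": 0}]}}

```text
clock: 10.4
position: [0.5801, 0.1345, 0.0944]
tcp_rot: [2.256, 2.179, 0.006]
contact_force: [0.1, -0.1, 0.1]
gripper_width: 0.118
```

```bash
python3 look.py 7; python3 -c "
from h import *
to((.580,-.012,.0935))"
```

```text
t 10.5 pos [0.5804 0.1352 0.095 ] R [[0.034, 0.999, 0.007], [0.999, -0.034, -0.0], [-0.0, 0.007, -1.0]] F [ 0.8 -0.2  0.7] g 0.118
spin to printer axis -0.0051
(0.58, -0.012, 0.0935) -> [-14.71   0.46   0.15]
```

View pics/l7.png

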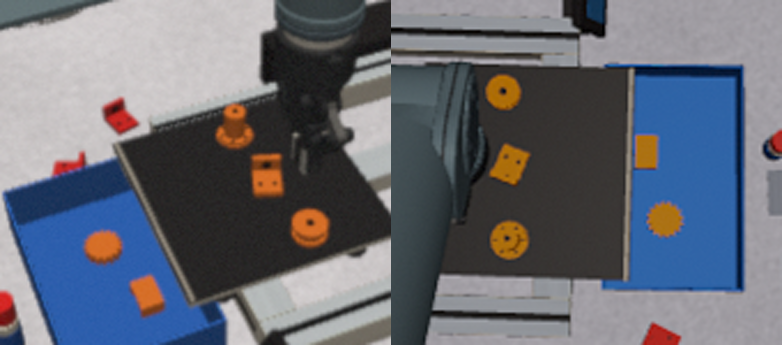

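{"method": "move_arm", "body": {"plan": [{"gripper": 1.0, "delta_pos": [-0.8, 0, 0.1], "spin": 0}, {"gripper": 1.0, "delta_pos": [-1.6, 0, 0.1], "spin": 0}, {"gripper": 1.0, "delta_pos": [-2.3, 0, 0.1], "spin": 0}, {"gripper": 1.0, "delta_pos": [-3.0, 0, 0.1], "spin": 0}, {"gripper": 1.0, "delta_pos": [-3.7, 0.1, 0.1], "spin": 0}, {"gripper": 1.0, "delta_pos": [-4.4, 0.1, 0.1], "spin": 0}, {"gripper": 1.0, "delta_pos": [-5.1, 0.1, 0.1], "spin": 0}, {"gripper": 1.0, "delta_pos": [-5.8, 0.1, 0.1], "spin": 0}, {"gripper": 1.0, "delta_pos": [-6.5, 0.2, 0.1], "spin": 0}, {"gripper": 1.0, "delta_pos": [-7.2, 0.2, 0.1], "spin": 0}, {"gripper": 1.0, "delta_pos": [-7.9, 0.2, 0.1], "spin": 0}, {"gripper": 1.0, "delta_pos": [-8.6, 0.2, 0.1], "spin": 0}, {"gripper": 1.0, "delta_pos": [-9.3, 0.3, 0.1], "spin": 0}, {"gripper": 1.0, "delta_pos": [-10.0, 0.3, 0.1], "spin": 0}, {"gripper": 1.0, "delta_pos": [-10.7, 0.3, 0.1], "spin": 0}, {"gripper": 1.0, "delta_pos": [-11.4, 0.3, 0.1], "spin": 0}, {"gripper": 1.0, "delta_pos": [-12.1, 0.3, 0.1], "spin": 0}, {"gripper": 1.0, "delta_pos": [-12.7, 0.3, 0.1], "spin": 0}, {"gripper": 1.0, "delta_pos": [-12.7, 0.3, 0.1], "spin": 0}]}}

```text
clock: 12.4
position: [0.579, 0.0067, 0.0941]
tcp_rot: [2.256, 2.177, 0.007]
contact_force: [0.7, -0.2, -0.2]
gripper_width: 0.115
```

```bash
python3 look.py 8; python3 -c "
from h import *
to((.580,-.020,.0935))
s=np.load('s8.npy');cv2.imwrite('pics/z8.png',cv2.resize(s[210:290,225:315],None,fx=7,fy=7,interpolation=2))"
```

```text
t 12.5 pos [0.579  0.0081 0.094 ] R [[0.034, 0.999, 0.007], [0.999, -0.034, -0.0], [-0.0, 0.007, -1.0]] F [-0.6  0.1 -0.1] g 0.118
spin to printer axis -0.0053
(0.58, -0.02, 0.0935) -> [-2.81  0.19  0.05]
```

View pics/l8.png

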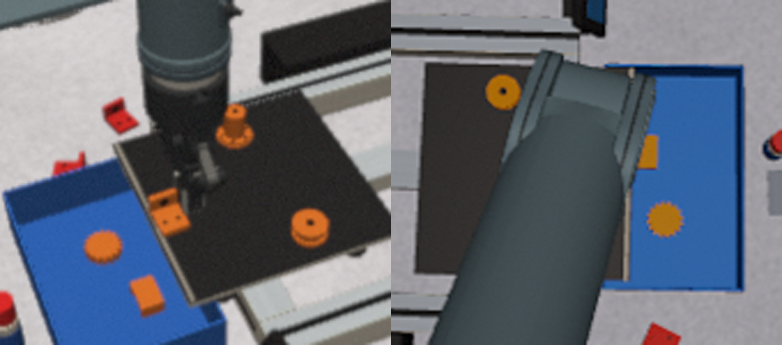

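View pics/z8.png

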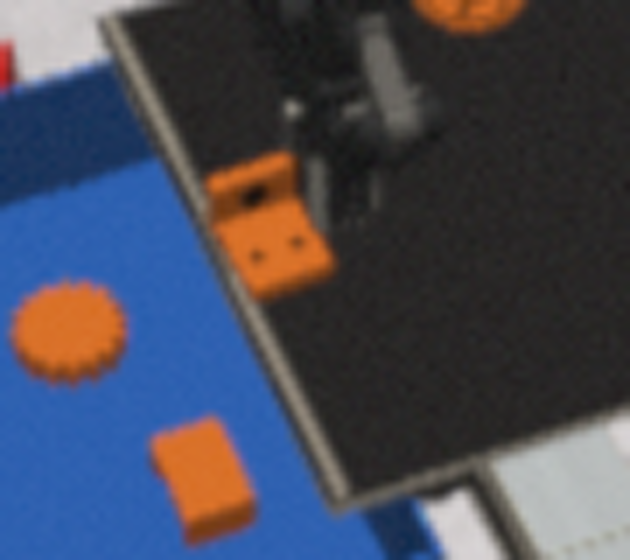

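{"method": "move_arm", "body": {"plan": [{"gripper": 1.0, "delta_pos": [-0.4, 0, 0], "spin": 0}, {"gripper": 1.0, "delta_pos": [-0.8, 0, 0], "spin": 0}, {"gripper": 1.0, "delta_pos": [-1.2, 0, 0], "spin": 0}, {"gripper": 1.0, "delta_pos": [-1.6, 0, 0], "spin": 0}, {"gripper": 1.0, "delta_pos": [-1.9, 0, 0], "spin": 0}, {"gripper": 1.0, "delta_pos": [-2.1, 0, 0], "spin": 0}, {"gripper": 1.0, "delta_pos": [-2.3, 0, 0], "spin": 0}, {"gripper": 1.0, "delta_pos": [-2.3, 0, 0], "spin": 0}]}}

```text
clock: 13.3
position: [0.5783, -0.0152, 0.094]
tcp_rot: [2.256, 2.179, 0.008]
contact_force: [0.1, 0.6, -0.2]
gripper_width: 0.119
```

```bash
python3 look.py 9; python3 -c "
from h import *
to((.580,-.020,.0935))
s=np.load('s9.npy');cv2.imwrite('pics/z9.png',cv2.resize(s[210:290,225:315],None,fx=7,fy=7,interpolation=2))"
```

```text
t 13.4 pos [ 0.5783 -0.0148  0.094 ] R [[0.034, 0.999, 0.007], [0.999, -0.034, -0.0], [0.0, 0.007, -1.0]] F [ 0.3 -0.  -0.6] g 0.116
spin to printer axis -0.0052
(0.58, -0.02, 0.0935) -> [-0.52  0.19  0.05]
```

View pics/z9.png

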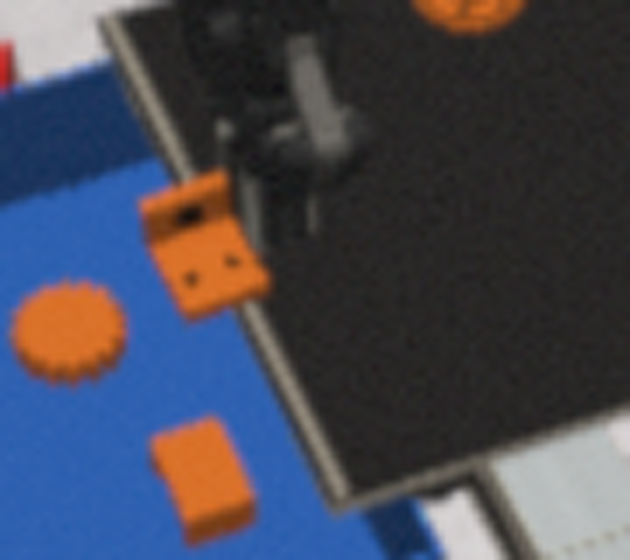

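{"method": "move_arm", "body": {"plan": [{"gripper": 1.0, "delta_pos": [-0.2, 0, 0], "spin": 0}, {"gripper": 1.0, "delta_pos": [-0.4, 0, 0], "spin": 0}, {"gripper": 1.0, "delta_pos": [-0.4, 0, 0], "spin": 0}, {"gripper": 1.0, "delta_pos": [0.4, 0, 0], "spin": 0}, {"gripper": 1.0, "delta_pos": [1.0, 0, 0], "spin": 0}, {"gripper": 1.0, "delta_pos": [1.0, 0, 0], "spin": 0}]}}

```text
clock: 14.0
position: [0.5787, -0.0027, 0.0938]
tcp_rot: [2.253, 2.183, 0.009]
contact_force: [0.1, -0.4, 0.3]
gripper_width: 0.115
```

```bash
python3 look.py 10; python3 -c "
from h import *
to((.580,-.020,.0935))
s=np.load('s10.npy');cv2.imwrite('pics/z10.png',cv2.resize(s[210:290,225:315],None,fx=7,fy=7,interpolation=2))"
```

```text
t 14.1 pos [ 0.5786 -0.0043  0.0939] R [[0.033, 0.999, 0.007], [0.999, -0.033, -0.0], [0.0, 0.007, -1.0]] F [ 0.2 -0.6  0.7] g 0.121
spin to printer axis -0.0043
(0.58, -0.02, 0.0935) -> [-1.57  0.19  0.04]
```

View pics/z10.png

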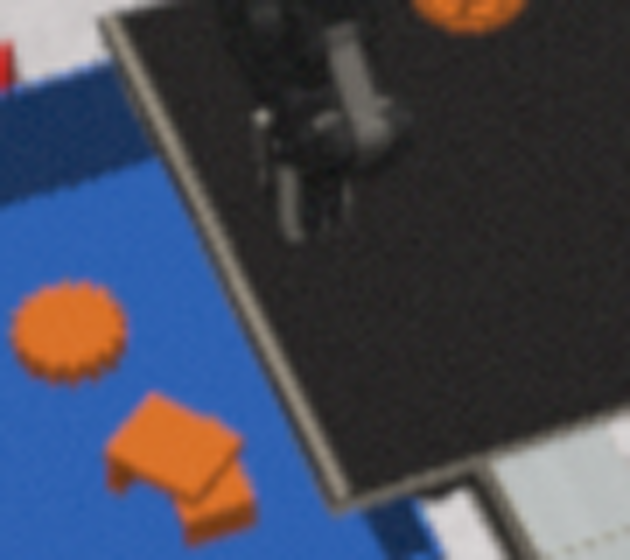

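{"method": "move_arm", "body": {"plan": [{"gripper": 1.0, "delta_pos": [0, 0, -3], "spin": 0}, {"gripper": 1.0, "delta_pos": [0, 0, -6], "spin": 0}, {"gripper": 1.0, "delta_pos": [3.5, 2, -6], "spin": 0}, {"gripper": 1.0, "delta_pos": [7, 4, -6], "spin": 0}, {"gripper": 1.0, "delta_pos": [10.5, 6, -6], "spin": 0}, {"gripper": 1.0, "delta_pos": [14.3, 7.5, -6], "spin": 0}, {"gripper": 1.0, "delta_pos": [14.3, 7.5, -6], "spin": 0}, {"gripper": 1.0, "delta_pos": [14.3, 7.5, -6], "spin": 0}, {"gripper": 1.0, "delta_pos": [14.3, 7.5, -3], "spin": 0}, {"gripper": 1.0, "delta_pos": [14.3, 7.5, -1], "spin": 0}, {"gripper": 1.0, "delta_pos": [14.3, 7.5, 0], "spin": 0}, {"gripper": 1.0, "delta_pos": [14.3, 7.5, 0], "spin": 0}]}}

```text
clock: 15.3
position: [0.6572, 0.1345, 0.0933]
tcp_rot: [2.257, 2.179, 0.004]
contact_force: [0.1, -0.5, 0.1]
gripper_width: 0.114
```

```bash
python3 look.py 11; python3 -c "
from h import *
to((.658,-.010,.094))"
```

```text
t 15.4 pos [0.6589 0.1353 0.0954] R [[0.034, 0.999, 0.008], [0.999, -0.034, -0.0], [-0.0, 0.008, -1.0]] F [0.1 0.6 0.2] g 0.116
spin to printer axis -0.0053
(0.658, -0.01, 0.094) -> [-14.52   0.41   0.14]
```

View pics/l11.png

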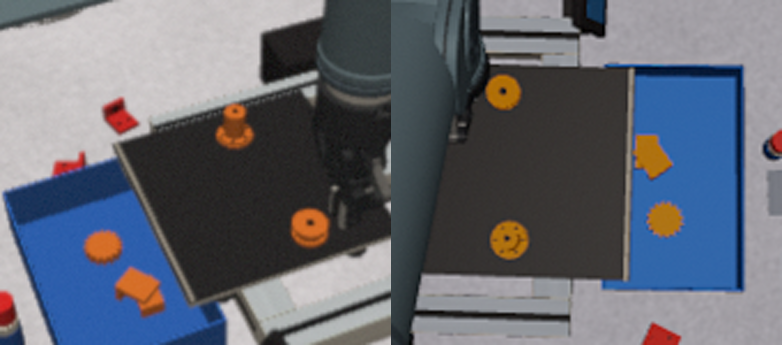

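{"method": "move_arm", "body": {"plan": [{"gripper": 1.0, "delta_pos": [-0.8, 0, 0.1], "spin": 0}, {"gripper": 1.0, "delta_pos": [-1.6, 0, 0.1], "spin": 0}, {"gripper": 1.0, "delta_pos": [-2.3, 0, 0.1], "spin": 0}, {"gripper": 1.0, "delta_pos": [-3.0, 0, 0.1], "spin": 0}, {"gripper": 1.0, "delta_pos": [-3.7, 0.1, 0.1], "spin": 0}, {"gripper": 1.0, "delta_pos": [-4.4, 0.1, 0.1], "spin": 0}, {"gripper": 1.0, "delta_pos": [-5.1, 0.1, 0.1], "spin": 0}, {"gripper": 1.0, "delta_pos": [-5.8, 0.1, 0.1], "spin": 0}, {"gripper": 1.0, "delta_pos": [-6.5, 0.2, 0.1], "spin": 0}, {"gripper": 1.0, "delta_pos": [-7.2, 0.2, 0.1], "spin": 0}, {"gripper": 1.0, "delta_pos": [-7.9, 0.2, 0.1], "spin": 0}, {"gripper": 1.0, "delta_pos": [-8.6, 0.2, 0.1], "spin": 0}, {"gripper": 1.0, "delta_pos": [-9.3, 0.3, 0.1], "spin": 0}, {"gripper": 1.0, "delta_pos": [-10.0, 0.3, 0.1], "spin": 0}, {"gripper": 1.0, "delta_pos": [-10.7, 0.3, 0.1], "spin": 0}, {"gripper": 1.0, "delta_pos": [-11.4, 0.3, 0.1], "spin": 0}, {"gripper": 1.0, "delta_pos": [-12.1, 0.3, 0.1], "spin": 0}, {"gripper": 1.0, "delta_pos": [-12.5, 0.3, 0.1], "spin": 0}, {"gripper": 1.0, "delta_pos": [-12.5, 0.3, 0.1], "spin": 0}]}}

```text
clock: 17.3
position: [0.6575, 0.0092, 0.0945]
tcp_rot: [2.256, 2.177, 0.008]
contact_force: [-0.3, -0.3, 0.1]
gripper_width: 0.117
```

```bash
python3 look.py 12; python3 -c "
from h import *
to((.658,-.020,.094))
"
```

```text
t 17.4 pos [0.6576 0.0105 0.0944] R [[0.034, 0.999, 0.008], [0.999, -0.034, -0.0], [0.0, 0.008, -1.0]] F [-0.1 -0.3 -0.5] g 0.118
spin to printer axis -0.0052
(0.658, -0.02, 0.094) -> [-3.05  0.14  0.04]
```

View pics/l12.png

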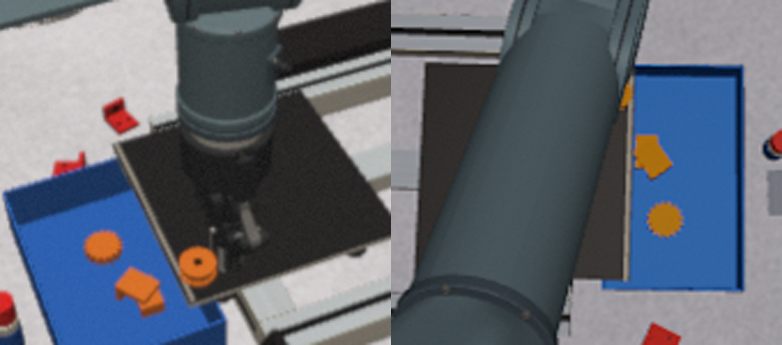

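{"method": "move_arm", "body": {"plan": [{"gripper": 1.0, "delta_pos": [-0.4, 0, 0], "spin": 0}, {"gripper": 1.0, "delta_pos": [-0.8, 0, 0], "spin": 0}, {"gripper": 1.0, "delta_pos": [-1.2, 0, 0], "spin": 0}, {"gripper": 1.0, "delta_pos": [-1.6, 0, 0], "spin": 0}, {"gripper": 1.0, "delta_pos": [-2.0, 0, 0], "spin": 0}, {"gripper": 1.0, "delta_pos": [-2.3, 0, 0], "spin": 0}, {"gripper": 1.0, "delta_pos": [-2.6, 0, 0], "spin": 0}, {"gripper": 1.0, "delta_pos": [-2.6, 0, 0], "spin": 0}]}}

```text
clock: 18.2
position: [0.6567, -0.0162, 0.0945]
tcp_rot: [2.255, 2.178, 0.009]
contact_force: [-0.5, -0.7, 0.4]
gripper_width: 0.115
```

```bash
python3 look.py 13; python3 -c "
from h import *
to((.658,-.020,.094))
"
```

```text
t 18.3 pos [ 0.6567 -0.0154  0.0944] R [[0.034, 0.999, 0.008], [0.999, -0.034, 0.0], [0.0, 0.008, -1.0]] F [-0.   0.2 -0.1] g 0.116
spin to printer axis -0.0053
(0.658, -0.02, 0.094) -> [-0.45  0.14  0.04]
```

View pics/l13.png

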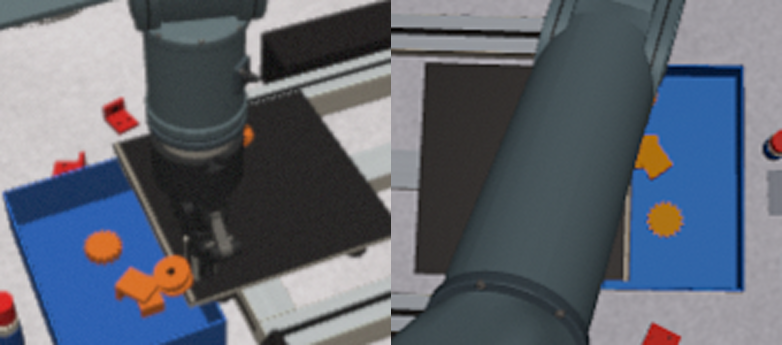

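{"method": "move_arm", "body": {"plan": [{"gripper": 1.0, "delta_pos": [-0.2, 0, 0], "spin": 0}, {"gripper": 1.0, "delta_pos": [-0.3, 0, 0], "spin": 0}, {"gripper": 1.0, "delta_pos": [-0.3, 0, 0], "spin": 0}, {"gripper": 1.0, "delta_pos": [0.5, 0, 0], "spin": 0}, {"gripper": 1.0, "delta_pos": [1.0, 0, -1], "spin": 0}, {"gripper": 1.0, "delta_pos": [1.0, 0, -3], "spin": 0}, {"gripper": 1.0, "delta_pos": [1.0, 0, -5], "spin": 0}, {"gripper": 1.0, "delta_pos": [1.0, -5, -8], "spin": 0}, {"gripper": 1.0, "delta_pos": [1.0, -10, -10], "spin": 0}, {"gripper": 1.0, "delta_pos": [3.0, -15, -12], "spin": 0}, {"gripper": 1.0, "delta_pos": [6.0, -20, -12], "spin": 0}, {"gripper": 1.0, "delta_pos": [6.0, -20, -12], "spin": 0}, {"gripper": 1.0, "delta_pos": [6.0, -20, -12], "spin": 0}]}}

```text
clock: 19.6
position: [0.4551, 0.0541, 0.2135]
tcp_rot: [2.252, 2.186, 0.011]
contact_force: [0.1, 0.4, 0.6]
gripper_width: 0.119
```

```bash
python3 look.py 14; python3 -c "
from h import *
from plant import bot
o=bot.observe();print(o['clock'],o['position'],o['contact_force'])
t=np.load('t14.npy');h=cv2.cvtColor(np.ascontiguousarray(t),cv2.COLOR_BGR2HSV)
k,l,st,c=cv2.connectedComponentsWithStats(cv2.inRange(h,(105,150,40),(125,255,255)))
print([s.tolist() for s in st[1:] if s[4]>200])
"
```

```text
19.7 [0.45848034 0.05216961 0.21363682] [0.01609672 1.07268966 0.83236636]
[[0, 92, 83, 67, 4820], [282, 178, 61, 98, 4066], [366, 372, 99, 48, 3108]]
```

View pics/l14.png

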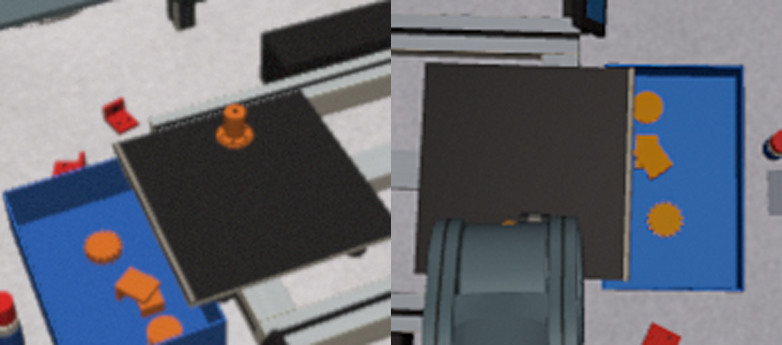

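```bash
python3 - <<'E'
from h import *
for n,f in(('top','t14'),('scene','s14')):
    im=np.ascontiguousarray(np.load(f+'.npy'));h=cv2.cvtColor(im,cv2.COLOR_BGR2HSV)
    k,l,st,c=cv2.connectedComponentsWithStats(cv2.inRange(h,(5,150,100),(22,255,255)))
    for i in range(1,k):
        if st[i,4]>25 and 220<c[i][0]<345 and 170<c[i][1]<310: print(n,c[i].round(1),st[i,4],onz(n,*c[i],.015).round(3),onz(n,*c[i],.03).round(3))
s=np.load('s14.npy');cv2.imwrite('pics/z14.png',cv2.resize(s[215:330,185:300],None,fx=5,fy=5,interpolation=2))
E
```

```text
top [301.  196.2] 125 [ 0.656 -0.057  0.015] [ 0.653 -0.056  0.03 ]
top [302.5 217.4] 186 [ 0.602 -0.06   0.015] [ 0.6   -0.059  0.03 ]
top [308.6 245. ] 142 [ 0.532 -0.075  0.015] [ 0.531 -0.074  0.03 ]
scene [291.6 205.4] 217 [0.428 0.128 0.015] [0.442 0.122 0.03 ]
scene [234.4 257.1] 150 [ 0.533 -0.073  0.015] [ 0.545 -0.076  0.03 ]
scene [251.  276.1] 229 [ 0.602 -0.057  0.015] [ 0.613 -0.061  0.03 ]
scene [260.4 292.7] 109 [ 0.653 -0.055  0.015] [ 0.662 -0.058  0.03 ]
```

View pics/z14.png

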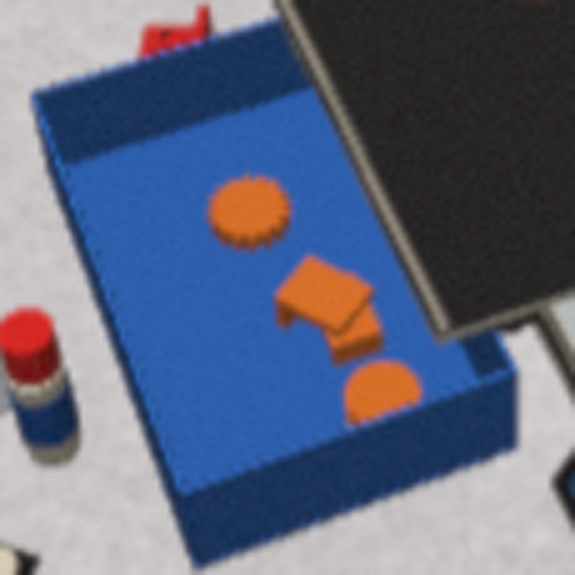

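All four prints lie low in the bin; the two views agree at a height of about 15 mm. The robot is clear, so I am handing in.

```bash
python3 -c "
from plant import bot
print(bot.sign_off())"
```

```text
the job is handed in; nothing more can be done
None
```

I swept the gear, clip, bracket and pulley one at a time over the front edge with the fingers held about 1 cm apart. All four dropped into the bin, and I handed in at about 19.7 s of the 51 s allowed.

- **Prints:** the last two views agree that all four lie inside the bin at about 15 mm height, with the bracket resting on the clip. I had only one pair of pictures after the pulley fell, so I judged them at rest from those.
- **Bin and hub:** the bin's outline in the top picture is the same as at the start. I kept the fingers clear of the hub and it still stands on the plate.
- **Bench items:** I did not measure the scraper, glue stick or servo again. The arm never went near them.
- **Robot:** it ended about 12 cm above the plate, touching nothing.

**One hitch:** the clip wedged briefly between a fingertip and the plate edge. The reading there was about 7 N, under the 12 N limit, though a short peak between readings could have been missed. I raised the fingers and the clip fell in.

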